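Catch the casket lid and lower it shut

ROBOT

A 6-joint arm with a two-finger parallel gripper is mounted at the origin on the work surface. World frame = base frame: x ahead of the robot, y to its left, z up, the work surface at z = 0. Lengths are in m, angles in rad, forces in N, time in s.
With the tool pointing down it reaches from about 0.425 to 0.95 m from the base axis. Payload 3.5 kg.
Tool frame: the origin (TCP) lies between the finger pads; the fingertips stand 25 mm ahead of it and the grasp point (between the pads) lies 6 mm ahead of it (ctrl.finger_overhang is the distance from the TCP to the fingertips, in m); x points along the fingers, y is the direction in which the jaws open and shut, and the axes are right-handed (so a half turn about x gives the same grasp; the last joint's range is limited). The gripper opens to 85 mm and grips with 20 to 120 N. Pads are 22 mm wide; open, the fingers measure 114 mm over their backs; the gripper's body (76 mm by 85 mm) begins 54 mm behind the grasp point. The pads swing forward as they close: fully open they stand 13 mm farther back than shut.
Start: joints at [1.039, 0.286, 1.577, -0, 1.279, -0.15], TCP at [0.251, 0.626, 0.256] pointing down, gripper open.
Joint ranges: [-2.77, 2.77], [-0.9, 2.22], [0.21, 2.48], [-1.53, 4.67], [0.24, 2.81], [-2.84, 2.84]. Speed limits (rad/s): [2.79, 2.79, 3.14, 3.14, 3.14, 3.14].

INTERFACE

Orientations are given as a unit quaternion [x, y, z, w].
In Python, from plant import ctrl gives the robot as it stands.
- The arm moves only by the tool play_rows, never from a script. Its argument "targets" is a list of rows, each an object with "delta_pos": the shift along the world's x, y, z normalised to -1 to 1, where 1 is 1000 mm, a list of three; "delta_rot": the turn, a rotation vector about the world's x, y, z normalised to -1 to 1, where 1 is pi rad, a list of three; "claw": the finger opening in mm, from 0 to 85.4. In form: [{"delta_pos": [tx, ty, tz], "delta_rot": [wx, wy, wz], "claw": claw}, ...]. A call has 1 to 20 rows; each row is the pose to reach, as a shift and turn from the pose measured when the call began, turning the shorter way round; what a row does not reach only later rows make up. A row lasts 1/12 s, in which the tool goes at most 41.7 mm and 7.16 degrees, less where a joint would pass 70% of its speed; a pose out of reach is approached as far as the arm can. A call with a number of a shift or a turn outside -1 to 1 is refused whole. A call with a gripper value outside its range is refused whole. The fingers move at their own pace and stop on an object; "newtons" is the grip in N (left out, the last holds). Time passes only in rows, so rows that repeat a pose let the fingers close. It gives the time, the measured TCP pose, the force and the opening at its end, in the units of the state.
- ctrl.get_state(): the state, without advancing time (a new reading comes with each control period).
- ctrl.read_camera(name): name is "scene" or "top"; returns the picture (400x640x3 uint8, blue, green, red); there is no depth.
- ctrl.calibration(name): a dict with "fx", "fy", "cx", "cy" (pixels), "camera_from_world" (4x4, takes a point from world to camera coordinates). Camera axes: x right, y down, z forward; pixel columns grow to the right and rows downward; lengths in m; the calibration is good to about 2 mm. A picture is of the moment at which its call begins. calibration takes no time and is no camera call.
- ctrl.sign_off(): hands the job in, once; it reports no verdict.
The state is a dict: "time": time; "qpos": joint angles; "dq": joint speeds; "joint_efforts": joint torques, N m; "eef_pos": TCP position; "tcp_rot": TCP orientation; "contact_force": force on the tool from outside, world axes, zero at the start; "wrist_torque": the same for the moment, N m; "opening": opening from 0.0 (shut) to 1.0 (fully open).
Only numpy, scipy, OpenCV 4.12 (cv2) and the standard library are available. Lean on these libraries where they do the work, as an engineer would, in place of code of your own. Each camera call takes 0.05 s, during which the arm holds its last target. There are 200 camera calls.

TASK

The lid of the stained-glass casket leans open. With a fingertip tip it over past upright from behind, then catch it from below on the outside of the fingers as it falls and stop it part-way, and lower it on the fingers until it is fully shut, slowly and without letting it drop onto the rim. It is glass: do not pinch it or press hard on it or the casket, and leave everything else on the bench where it stands.

Things in the scene. Friction and masses are not known exactly. Their poses are not given: they have to be found in the camera images.
- casket: Amber stained-glass casket with dark lead lines, 100 (x) x 160 (y) mm, rim 75 mm above the table, walls 5 mm, fixed in the middle of a plywood board 130 x 250 x 6 mm. Does not move. Origin: centre of its underside on the table; its x axis points away from its front towards the hinged side, z up.
- hinge (a point): The lid's hinge axis, midway along the casket's far rim, 50 mm along casket +x from its centre, 75 mm above the table; the axis runs along casket y. It is damped but holds nothing: past upright the lid falls by itself, about 3 to 4 s from 1.4 to 0.6 rad, 1 to 2 s more to shut, meeting the rim at 0.4 to 0.7 rad/s if not held.
- lid (a joint): Lid angle in rad: 0 = shut flat on the rim, 1.571 = upright, 1.85 = leaning back against its stop (the start). Rose glass lid with lead lines, 100 x 160 x 6 mm, about 0.3 kg, with a brass lip on its free edge. Holding it up under the lip takes about 1 to 2 N.
- lip (a point): Middle of the front edge of the lid's brass lip (80 mm wide along y, 5 mm thick), mid-thickness, moving with the lid, 130 mm from the hinge axis. Shut, it is 80 mm along casket -x from the casket's centre and 78 mm above the table: the lip stands out 30 mm past the front wall, so fingers fit beneath it from outside.
- house_a: Bystander, loose: cream miniature glass house, 30 x 30 x 36 mm tall. Origin: centre of its underside.
- house_b: Bystander, loose: amber miniature glass house, 30 x 45 x 31 mm tall. Origin: centre of its underside.
- house_c: Bystander, loose: green miniature glass house, 28 x 28 x 40 mm tall. Origin: centre of its underside.
- mug: Bystander, loose: blue ceramic mug, 80 mm wide, 95 mm tall, handle at +y. Origin: centre of its underside.
- flux: Bystander, loose: white plastic bottle, 60 mm wide, 150 mm tall. Origin: centre of its underside.
- tape: Bystander, loose: cream roll of masking tape lying flat, 100 mm wide, 24 mm tall. Origin: centre of its underside.
- key_ring: Bystander, loose: steel ring lying flat, 60 mm wide, 6 mm tall. Origin: centre of its underside.

How it is judged:
By the outcome, as a careful person would: the job done as asked, in the order asked, and still so for the second after the job is handed in, with the robot touching nothing.
It also fails if it takes over 51 s, if anything falls off the work surface, if the arm or the gripper's body presses on something with over 40 N, if the wrist force passes 120 N, or if a joint passes its speed limit or range.

## Working session

There is one attempt and no reset: what is moved stays moved. The work goes in short steps, Python scripts to look and compute and a tool call to move; the robot and the scene stay as the last step left them, time stands still between calls to the robot, and variables do not carry over. Pictures are saved under pics/ and viewed, about 8 in all and at most 12, crops included, and the job is handed in when it is done.

Besides the shell and the picture viewer there is one more tool, called after "Call:" as name(argument=value, ...) on one line, values as JSON. play_rows: Moves the arm, as the interface text tells. Its arguments: {"type":"object","properties":{"targets":{"type":"array"},"newtons":{"type":"number"}},"required":["targets"]}

```bash
mkdir -p pics; ls
python3 - <<'E'
from plant import ctrl
import cv2,numpy as np
for n in("scene","top"):
    cv2.imwrite(f"pics/{n}0.png",ctrl.read_camera(n)); c=ctrl.calibration(n)
    print(n,c["fx"],c["fy"],c["cx"],c["cy"]);print(np.round(c["camera_from_world"],3))
s=ctrl.get_state();print(s,ctrl.finger_overhang)
E
```

```text
pics
scene 378.078459760679 378.078459760679 323.5656858077649 198.21343989721447
[[ 0.581  0.814  0.004 -0.343]
 [ 0.61  -0.433 -0.664 -0.297]
 [-0.538  0.389 -0.748  1.288]
 [ 0.     0.     0.     1.   ]]
top 366.0647600814533 366.0647600814533 317.2045493689915 198.0461755939427
[[-2.500e-02 -1.000e+00  1.100e-02 -1.000e-03]
 [-9.940e-01  2.400e-02 -1.080e-01  5.400e-01]
 [ 1.070e-01 -1.400e-02 -9.940e-01  1.163e+00]
 [ 0.000e+00  0.000e+00  0.000e+00  1.000e+00]]
{'time': 0.1, 'qpos': array([ 1.03900242e+00,  2.87108101e-01,  1.57803754e+00, -1.60124240e-05,
        1.27862019e+00, -1.50005138e-01]), 'dq': array([ 0.00043073, -0.00239928, -0.00562022, -0.00089728,  0.00033141,
        0.00170788]), 'joint_efforts': array([ 5.51605626e-04, -4.07291722e+01, -2.93701154e+01, -1.58221560e-04,
        3.39914419e-03,  7.49739204e-07]), 'eef_pos': array([0.2511901 , 0.62593043, 0.25506101]), 'tcp_rot': array([ 0.13343678,  0.69451381, -0.13488864,  0.69401026]), 'contact_force': array([-0.10881074, -0.36746313,  0.37938526]), 'wrist_torque': array([-0.01281833,  0.05942632, -0.01374835]), 'opening': 1.0026522771636026} 0.025
```

View pics/scene0.png

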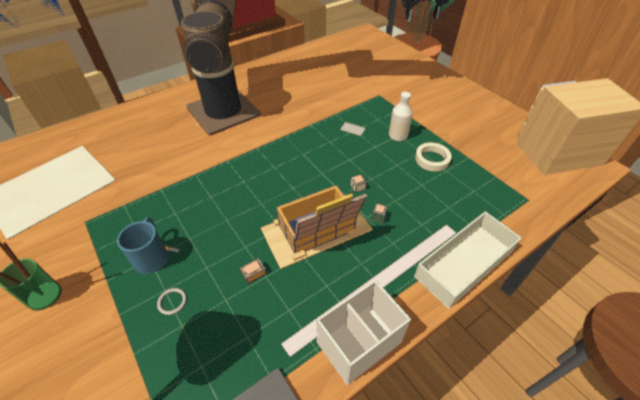

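View pics/top0.png

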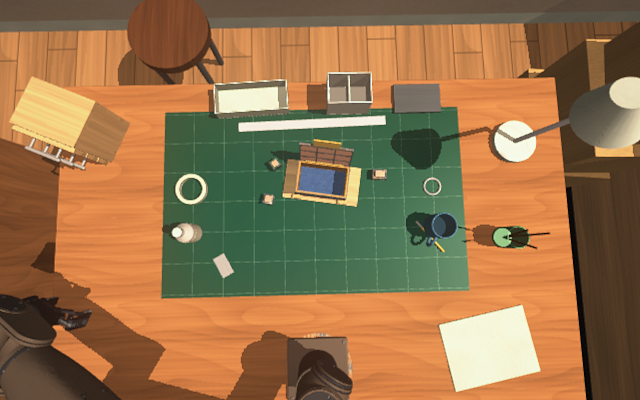

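```bash
cat > h.py <<'E'
import numpy as np,cv2
from plant import ctrl
def proj(n,P):
    c=ctrl.calibration(n);T=c["camera_from_world"];q=np.atleast_2d(P)@T[:3,:3].T+T[:3,3]
    return np.c_[c["fx"]*q[:,0]/q[:,2]+c["cx"],c["fy"]*q[:,1]/q[:,2]+c["cy"]]
def ray(n,uv,z):
    c=ctrl.calibration(n);T=np.linalg.inv(c["camera_from_world"]);uv=np.atleast_2d(np.array(uv,float))
    d=np.c_[(uv[:,0]-c["cx"])/c["fx"],(uv[:,1]-c["cy"])/c["fy"],np.ones(len(uv))]@T[:3,:3].T
    o=T[:3,3];return o+d*((z-o[2])/d[:,2])[:,None]
E
python3 - <<'E'
from h import *
a=cv2.imread("pics/top0.png")
c=a[130:215,255:395];cv2.imwrite("pics/c0.png",cv2.resize(c,None,fx=5.5,fy=5.5,interpolation=cv2.INTER_CUBIC))
hsv=cv2.cvtColor(a,cv2.COLOR_BGR2HSV)
# non-green blobs on the mat
m=~((hsv[...,0]>60)&(hsv[...,0]<95)&(hsv[...,1]>90));m=m.astype(np.uint8)*255
m[:130]=0;m[290:]=0;m[:,:170]=0;m[:,455:]=0
m=cv2.morphologyEx(m,cv2.MORPH_OPEN,np.ones((3,3)))
for k in cv2.findContours(m,0,2)[0]:
    if cv2.contourArea(k)>40:
        (u,v),wh,an=cv2.minAreaRect(k);print(round(u),round(v),np.round(wh),round(an,1),np.round(ray("top",(u,v),0.02)[0],3))
E
```

```text
223 265 [23. 14.] 61.4 [0.331 0.294 0.02 ]
268 199 [12. 11.] 9.5 [0.543 0.147 0.02 ]
376 174 [11. 19.] 90.0 [ 0.618 -0.212  0.02 ]
374 227 [123. 160.] 90.0 [ 0.44  -0.197  0.02 ]
274 165 [13. 13.] 56.3 [0.654 0.127 0.02 ]
316 170 [90. 63.] 7.1 [ 0.634 -0.013  0.02 ]
420 146 [61. 38.] 14.0 [ 0.707 -0.363  0.02 ]
199 209 [ 59. 159.] 0.0 [0.512 0.37  0.02 ]
```

View pics/c0.png

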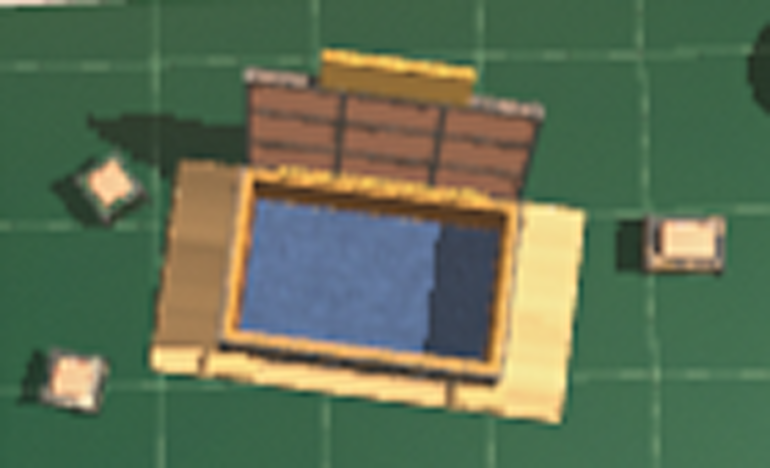

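Run:
```python
from h import *
f=lambda p:np.array(p)/5.5-0.41+np.array([255,130])
P=ray("top",f([(150,372),(560,422),(585,212),(180,160)]),0.006)
R=ray("top",f([(222,342),(498,370),(520,200),(243,168)]),0.075)
for Q in(P,R):
    c=Q.mean(0); yv=(Q[0]+Q[3]-Q[1]-Q[2])/2; xv=(Q[2]+Q[3]-Q[0]-Q[1])/2
    print(c.round(4),np.linalg.norm(xv).round(3),np.linalg.norm(yv).round(3),np.degrees(np.arctan2(xv[1],xv[0])),np.degrees(np.arctan2(-yv[0],yv[1])))
# lip
L=ray("top",f([(323,52),(475,70)]),0.203);print("lip top edge",L.round(4),L.mean(0))
for n,p,z in(("C/right",(690,243),.033),("UL",(110,182),.035),("LL",(76,380),.035)):print(n,ray("top",f([p]),z).round(3))
```

```text
[ 0.5942 -0.0303  0.006 ] 0.13 0.249 -8.849936381054805 -8.546588365114149
[ 0.5961 -0.0299  0.075 ] 0.1 0.159 -8.549459890593974 -7.597262419941665
lip top edge [[ 0.6891 -0.0047  0.203 ]
 [ 0.6779 -0.0826  0.203 ]] [ 0.68346165 -0.04366549  0.203     ]
C/right [[ 0.614 -0.222  0.033]]
UL [[0.659 0.123 0.035]]
LL [[0.541 0.144 0.035]]
```

```bash
cat >> h.py <<'E'
from scipy.spatial.transform import Rotation as Ro
C=np.array([.595,-.030,0]);yaw=np.radians(-8.5)
ex=np.array([np.cos(yaw),np.sin(yaw),0]);ey=np.array([-np.sin(yaw),np.cos(yaw),0]);ez=np.array([0,0,1.])
W=lambda x,y,z:C+x*ex/1000+y*ey/1000+ez*z/1000   # casket mm -> world m
def tgt(al,s=1,side=1):
    a=np.radians(al);x=np.cos(a)*side*ey-np.sin(a)*ez;y=s*(np.sin(a)*side*ey+np.cos(a)*ez)
    return Ro.from_matrix(np.c_[x,y,np.cross(x,y)])
def go(p,R=None):
    s=ctrl.get_state();print("t",s["time"],"dpos",((p-s["eef_pos"])).round(4),"rot",None if R is None else ((R*Ro.from_quat(s["tcp_rot"]).inv()).as_rotvec()/np.pi).round(4))
def cask(): 
    s=ctrl.get_state();d=s["eef_pos"]-C;return np.array([d@ex,d@ey,d[2]])*1000
E
python3 - <<'E'
from h import *
s=ctrl.get_state();print(Ro.from_quat(s["tcp_rot"]).as_matrix().round(3))
for sd in(1,-1):
  for k in(1,-1):print(sd,k);go(W(150,-200,400),tgt(15,k,sd))
print(cask())
E
```

```text
[[-0.001  0.373  0.928]
 [-0.002  0.928 -0.373]
 [-1.    -0.002 -0.   ]]
1 1
t 0.1 dpos [ 0.4626 -0.8759  0.1449] rot [ 0.4036 -0.1096  0.0633]
1 -1
t 0.1 dpos [ 0.4626 -0.8759  0.1449] rot [ 0.1504  0.5545 -0.7453]
-1 1
t 0.1 dpos [ 0.4626 -0.8759  0.1449] rot [-0.1511 -0.5561 -0.7442]
-1 -1
t 0.1 dpos [ 0.4626 -0.8759  0.1449] rot [-0.4023  0.1091  0.0635]
[-436.98613688  597.90726603  255.06100719]
```

Call:
play_rows(targets=[{"delta_pos": [0.02, -0.04, 0.03], "delta_rot": [0, 0, 0], "claw": 0}, {"delta_pos": [0.366, -0.912, 0.125], "delta_rot": [0, 0, 0], "claw": 0}, {"delta_pos": [0.366, -0.912, 0.125], "delta_rot": [0, 0, 0], "claw": 0}, {"delta_pos": [0.366, -0.912, 0.125], "delta_rot": [0, 0, 0], "claw": 0}, {"delta_pos": [0.366, -0.912, 0.125], "delta_rot": [0, 0, 0], "claw": 0}, {"delta_pos": [0.366, -0.912, 0.125], "delta_rot": [0, 0, 0], "claw": 0}, {"delta_pos": [0.366, -0.912, 0.125], "delta_rot": [0, 0, 0], "claw": 0}, {"delta_pos": [0.366, -0.912, 0.125], "delta_rot": [0, 0, 0], "claw": 0}, {"delta_pos": [0.366, -0.912, 0.125], "delta_rot": [0, 0, 0], "claw": 0}, {"delta_pos": [0.366, -0.912, 0.125], "delta_rot": [0, 0, 0], "claw": 0}, {"delta_pos": [0.366, -0.912, 0.125], "delta_rot": [0, 0, 0], "claw": 0}, {"delta_pos": [0.366, -0.912, 0.125], "delta_rot": [0, 0, 0], "claw": 0}, {"delta_pos": [0.366, -0.912, 0.125], "delta_rot": [0, 0, 0], "claw": 0}, {"delta_pos": [0.366, -0.912, 0.125], "delta_rot": [0, 0, 0], "claw": 0}, {"delta_pos": [0.366, -0.912, 0.125], "delta_rot": [0, 0, 0], "claw": 0}, {"delta_pos": [0.366, -0.912, 0.125], "delta_rot": [0, 0, 0], "claw": 0}, {"delta_pos": [0.366, -0.912, 0.125], "delta_rot": [0, 0, 0], "claw": 0}, {"delta_pos": [0.366, -0.912, 0.125], "delta_rot": [0, 0, 0], "claw": 0}, {"delta_pos": [0.366, -0.912, 0.125], "delta_rot": [0, 0, 0], "claw": 0}, {"delta_pos": [0.366, -0.912, 0.125], "delta_rot": [0, 0, 0], "claw": 0}], newtons=20)

```text
time: 1.77
eef_pos: [0.5579, -0.1387, 0.3625]
tcp_rot: [0.134, 0.695, -0.135, 0.694]
contact_force: [0.8, 0.3, 0.6]
opening: 0.002
```

Run:
```python
from h import *
print(cask(),ctrl.get_state()["qpos"].round(3),ctrl.get_state()["opening"]);go(W(112,-110,300),tgt(15))
```

```text
[ -20.66165662 -112.95609275  362.49855161] [-0.419  0.003  1.701 -0.002  1.439 -1.608] 0.0024460188173460458
t 1.7667 dpos [ 0.1316 -0.0167 -0.0625] rot [ 0.4034 -0.1099  0.0632]
```

Call:
play_rows(targets=[{"delta_pos": [0.13, -0.06, 0], "delta_rot": [0.403, -0.11, 0.063], "claw": 0}, {"delta_pos": [0.13, -0.06, 0], "delta_rot": [0.403, -0.11, 0.063], "claw": 0}, {"delta_pos": [0.13, -0.06, 0], "delta_rot": [0.403, -0.11, 0.063], "claw": 0}, {"delta_pos": [0.13, -0.06, 0], "delta_rot": [0.403, -0.11, 0.063], "claw": 0}, {"delta_pos": [0.13, -0.06, 0], "delta_rot": [0.403, -0.11, 0.063], "claw": 0}, {"delta_pos": [0.13, -0.06, 0], "delta_rot": [0.403, -0.11, 0.063], "claw": 0}, {"delta_pos": [0.13, -0.06, 0], "delta_rot": [0.403, -0.11, 0.063], "claw": 0}, {"delta_pos": [0.13, -0.06, 0], "delta_rot": [0.403, -0.11, 0.063], "claw": 0}, {"delta_pos": [0.13, -0.06, 0], "delta_rot": [0.403, -0.11, 0.063], "claw": 0}, {"delta_pos": [0.13, -0.06, 0], "delta_rot": [0.403, -0.11, 0.063], "claw": 0}, {"delta_pos": [0.13, -0.06, 0], "delta_rot": [0.403, -0.11, 0.063], "claw": 0}, {"delta_pos": [0.13, -0.06, 0], "delta_rot": [0.403, -0.11, 0.063], "claw": 0}, {"delta_pos": [0.13, -0.06, 0], "delta_rot": [0.403, -0.11, 0.063], "claw": 0}, {"delta_pos": [0.13, -0.06, 0], "delta_rot": [0.403, -0.11, 0.063], "claw": 0}])

```text
time: 2.93
eef_pos: [0.6881, -0.1985, 0.3631]
tcp_rot: [0.47, 0.528, 0.387, 0.592]
contact_force: [0.0, -0.2, -0.4]
opening: -0.003
```

Run:
```python
from h import *
print(cask(),ctrl.get_state()["qpos"].round(3));go(W(115,-64,181),tgt(15))
a=ctrl.read_camera("scene");cv2.imwrite("pics/s1.png",cv2.resize(a[60:330,180:480],None,fx=2.2,fy=2.2))
```

```text
[ 116.95547033 -152.91006358  363.1159348 ] [-0.692  0.547  1.339  1.117  1.975 -2.055]
t 2.9333 dpos [ 0.0112  0.0882 -0.1821] rot [0.001  0.0001 0.0002]
```

View pics/s1.png

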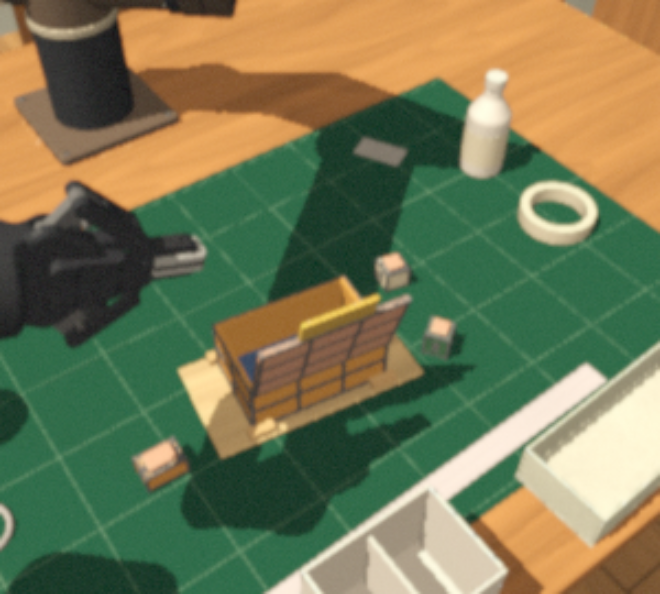

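Call:
play_rows(targets=[{"delta_pos": [0.01, 0.02, -0.03], "delta_rot": [0.001, 0, 0], "claw": 0}, {"delta_pos": [0.01, 0.04, -0.06], "delta_rot": [0.001, 0, 0], "claw": 0}, {"delta_pos": [0.015, 0.06, -0.09], "delta_rot": [0.001, 0, 0], "claw": 0}, {"delta_pos": [0.015, 0.075, -0.12], "delta_rot": [0.001, 0, 0], "claw": 0}, {"delta_pos": [0.015, 0.085, -0.15], "delta_rot": [0.001, 0, 0], "claw": 0}, {"delta_pos": [0.015, 0.088, -0.175], "delta_rot": [0.001, 0, 0], "claw": 0}, {"delta_pos": [0.015, 0.088, -0.19], "delta_rot": [0.001, 0, 0], "claw": 0}, {"delta_pos": [0.015, 0.088, -0.195], "delta_rot": [0.001, 0, 0], "claw": 0}, {"delta_pos": [0.015, 0.088, -0.195], "delta_rot": [0.001, 0, 0], "claw": 0}, {"delta_pos": [0.015, 0.088, -0.195], "delta_rot": [0.001, 0, 0], "claw": 0}])

```text
time: 3.82
eef_pos: [0.704, -0.1113, 0.1711]
tcp_rot: [0.47, 0.526, 0.388, 0.593]
contact_force: [0.9, 1.0, 0.8]
opening: -0.001
```

Run:
```python
from h import *
print(cask(),ctrl.get_state()["qpos"].round(3),ctrl.get_state()["contact_force"].round(2));go(W(90,-64,170));go(W(52,-64,182))
a=ctrl.read_camera("scene")[130:290,200:420];b=ctrl.read_camera("top")[110:220,240:400]
cv2.imwrite("pics/s2.png",np.vstack([cv2.resize(a,(660,480)),]))
```

```text
[119.81071896 -64.26973068 171.07339548] [-0.587  0.7    1.491  1.097  1.752 -2.299] [0.93 1.01 0.82]
t 3.8167 dpos [-0.0294  0.0047 -0.0011] rot None
t 3.8167 dpos [-0.067   0.0103  0.0109] rot None
```

View pics/s2.png

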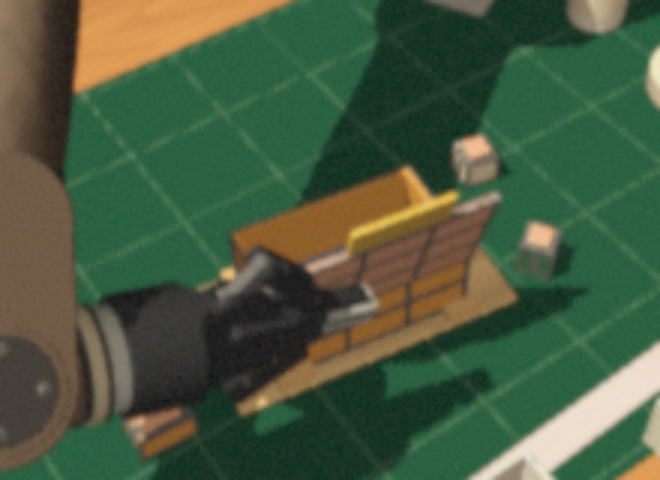

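Call:
play_rows(targets=[{"delta_pos": [-0.004, 0.001, 0], "delta_rot": [0, 0, 0], "claw": 0}, {"delta_pos": [-0.008, 0.001, 0], "delta_rot": [0, 0, 0], "claw": 0}, {"delta_pos": [-0.012, 0.002, 0], "delta_rot": [0, 0, 0], "claw": 0}, {"delta_pos": [-0.015, 0.002, 0], "delta_rot": [0, 0, 0], "claw": 0}, {"delta_pos": [-0.017, 0.003, 0], "delta_rot": [0, 0, 0], "claw": 0}, {"delta_pos": [-0.019, 0.003, 0], "delta_rot": [0, 0, 0], "claw": 0}, {"delta_pos": [-0.021, 0.003, 0], "delta_rot": [0, 0, 0], "claw": 0}, {"delta_pos": [-0.023, 0.003, 0], "delta_rot": [0, 0, 0], "claw": 0}, {"delta_pos": [-0.025, 0.004, 0], "delta_rot": [0, 0, 0], "claw": 0}, {"delta_pos": [-0.027, 0.004, 0], "delta_rot": [0, 0, 0], "claw": 0}, {"delta_pos": [-0.029, 0.004, 0.001], "delta_rot": [0, 0, 0], "claw": 0}, {"delta_pos": [-0.031, 0.005, 0.001], "delta_rot": [0, 0, 0], "claw": 0}, {"delta_pos": [-0.033, 0.005, 0.002], "delta_rot": [0, 0, 0], "claw": 0}, {"delta_pos": [-0.035, 0.005, 0.002], "delta_rot": [0, 0, 0], "claw": 0}, {"delta_pos": [-0.037, 0.006, 0.003], "delta_rot": [0, 0, 0], "claw": 0}, {"delta_pos": [-0.039, 0.006, 0.003], "delta_rot": [0, 0, 0], "claw": 0}])

```text
time: 5.25
eef_pos: [0.6649, -0.1054, 0.1748]
tcp_rot: [0.469, 0.526, 0.388, 0.594]
contact_force: [2.3, 1.0, 0.7]
opening: 0.002
```

```bash
cat >> h.py <<'E'
def lipang(name="m"):
    # lid angle from the yellow lip centroid in the top view, intersected with the lid's arc at the lip's mid plane
    a=ctrl.read_camera("top");cv2.imwrite(f"pics/t_{name}.png",a);h=cv2.cvtColor(a,cv2.COLOR_BGR2HSV)
    m=cv2.inRange(h,(22,150,90),(34,255,255));m[:120]=0;m[225:]=0;m[:,:270]=0;m[:,380:]=0
    n,l,st,ce=cv2.connectedComponentsWithStats(m)
    if n<2:print("no lip");return
    i=1+np.argmax(st[1:,4]);th=np.linspace(0,1.86,373)
    P=np.array([W(50-115*np.cos(t)+3*np.sin(t),0,75+115*np.sin(t)+3*np.cos(t)) for t in th])
    d=np.abs(proj("top",P)[:,1]-ce[i][1]);print("lip px",ce[i].round(1),st[i],"theta",[round(th[k],2) for k in np.argsort(d)[:3]],"resid",d.min().round(2))
E
python3 - <<'E'
from h import *
print(cask(),ctrl.get_state()["contact_force"].round(2));lipang("1");go(W(52,-64,182))
E
```

```text
[ 80.28654424 -64.20936527 174.83122753] [2.32 0.97 0.7 ]
lip px [330.  148.1] [326 147   9   3  13] theta [np.float64(1.74), np.float64(1.73), np.float64(1.74)] resid 0.02
t 5.3 dpos [-0.0276  0.0044  0.0072] rot None
```

Call:
play_rows(targets=[{"delta_pos": [-0.002, 0, 0.001], "delta_rot": [0, 0, 0], "claw": 0}, {"delta_pos": [-0.004, 0.001, 0.001], "delta_rot": [0, 0, 0], "claw": 0}, {"delta_pos": [-0.006, 0.001, 0.002], "delta_rot": [0, 0, 0], "claw": 0}, {"delta_pos": [-0.008, 0.001, 0.002], "delta_rot": [0, 0, 0], "claw": 0}, {"delta_pos": [-0.01, 0.002, 0.003], "delta_rot": [0, 0, 0], "claw": 0}, {"delta_pos": [-0.012, 0.002, 0.003], "delta_rot": [0, 0, 0], "claw": 0}, {"delta_pos": [-0.014, 0.002, 0.004], "delta_rot": [0, 0, 0], "claw": 0}, {"delta_pos": [-0.016, 0.003, 0.004], "delta_rot": [0, 0, 0], "claw": 0}, {"delta_pos": [-0.018, 0.003, 0.005], "delta_rot": [0, 0, 0], "claw": 0}, {"delta_pos": [-0.02, 0.003, 0.005], "delta_rot": [0, 0, 0], "claw": 0}, {"delta_pos": [-0.022, 0.003, 0.006], "delta_rot": [0, 0, 0], "claw": 0}, {"delta_pos": [-0.024, 0.004, 0.006], "delta_rot": [0, 0, 0], "claw": 0}])

```text
time: 6.3
eef_pos: [0.6404, -0.1015, 0.181]
tcp_rot: [0.469, 0.526, 0.388, 0.594]
contact_force: [-1.2, -0.9, -0.3]
opening: 0.003
```

Run:
```python
from h import *
print(cask(),ctrl.get_state()["contact_force"].round(2));lipang("2")
a=ctrl.read_camera("scene")[110:270,200:420];b=cv2.imread("pics/t_2.png")[110:220,255:375]
cv2.imwrite("pics/s3.png",np.hstack([cv2.resize(a,(440,320)),cv2.resize(b,(350,320))]))
```

```text
[ 55.49038448 -64.04647191 180.99455641] [-1.21 -0.89 -0.26]
lip px [314.3 157.7] [312 157   6   2   9] theta [np.float64(1.48), np.float64(1.48), np.float64(1.49)] resid 0.0
```

View pics/s3.png

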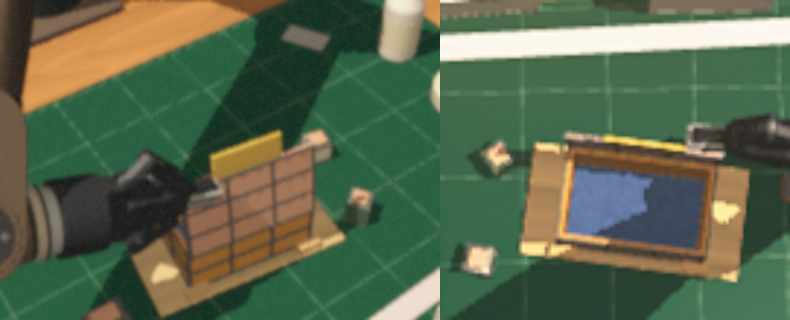

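Call:
play_rows(targets=[{"delta_pos": [-0.002, 0, 0.001], "delta_rot": [0, 0, 0], "claw": 0}, {"delta_pos": [-0.004, 0.001, 0.001], "delta_rot": [0, 0, 0], "claw": 0}, {"delta_pos": [-0.006, 0.001, 0.002], "delta_rot": [0, 0, 0], "claw": 0}, {"delta_pos": [-0.008, 0.001, 0.002], "delta_rot": [0, 0, 0], "claw": 0}, {"delta_pos": [-0.01, 0.002, 0.002], "delta_rot": [0, 0, 0], "claw": 0}, {"delta_pos": [-0.012, 0.002, 0.002], "delta_rot": [0, 0, 0], "claw": 0}, {"delta_pos": [-0.002, 0.001, 0.01], "delta_rot": [0, 0, 0], "claw": 0}])

```text
time: 6.98
eef_pos: [0.6361, -0.0997, 0.1888]
tcp_rot: [0.471, 0.528, 0.388, 0.591]
contact_force: [1.0, -0.2, -0.9]
opening: -0.003
```

Run:
```python
from h import *
print(cask(),ctrl.get_state()["contact_force"].round(2));lipang("3");go(W(70,-75,275));go(W(-95,-75,275));go(W(-100,-50,140))
```

```text
[ 50.92829408 -62.81589618 188.83030675] [ 1.01 -0.17 -0.93]
lip px [327.  165.5] [324 165   7   2  11] theta [np.float64(1.29), np.float64(1.28), np.float64(1.3)] resid 0.06
t 7.0333 dpos [ 0.0141 -0.0142  0.083 ] rot None
t 7.0333 dpos [-0.1491  0.0102  0.083 ] rot None
t 7.0333 dpos [-0.1503  0.0357 -0.052 ] rot None
```

Call:
play_rows(targets=[{"delta_pos": [0.01, -0.01, 0.04], "delta_rot": [0, 0, 0], "claw": 0}, {"delta_pos": [-0.01, -0.005, 0.075], "delta_rot": [0, 0, 0], "claw": 0}, {"delta_pos": [-0.05, 0, 0.083], "delta_rot": [0, 0, 0], "claw": 0}, {"delta_pos": [-0.09, 0.005, 0.083], "delta_rot": [0, 0, 0], "claw": 0}, {"delta_pos": [-0.13, 0.01, 0.083], "delta_rot": [0, 0, 0], "claw": 0}, {"delta_pos": [-0.155, 0.01, 0.065], "delta_rot": [0, 0, 0], "claw": 0}, {"delta_pos": [-0.155, 0.015, 0.025], "delta_rot": [0, 0, 0], "claw": 0}, {"delta_pos": [-0.155, 0.02, -0.015], "delta_rot": [0, 0, 0], "claw": 0}, {"delta_pos": [-0.155, 0.03, -0.055], "delta_rot": [0, 0, 0], "claw": 0}])

```text
time: 7.78
eef_pos: [0.484, -0.0712, 0.1367]
tcp_rot: [0.468, 0.525, 0.388, 0.595]
contact_force: [1.2, -0.7, -0.4]
opening: 0.005
```

Run:
```python
from h import *
print(cask(),ctrl.get_state()["contact_force"].round(2));lipang("4")
a=ctrl.read_camera("scene")[110:270,200:420];b=cv2.imread("pics/t_4.png")[110:220,255:375]
cv2.imwrite("pics/s4.png",np.hstack([cv2.resize(a,(440,320)),cv2.resize(b,(350,320))]))
```

```text
[-103.6836524   -57.13624551  136.66111887] [ 1.16 -0.68 -0.41]
lip px [327.  170.7] [326 170   3   2   3] theta [np.float64(1.16), np.float64(1.16), np.float64(1.16)] resid 0.01
```

View pics/s4.png

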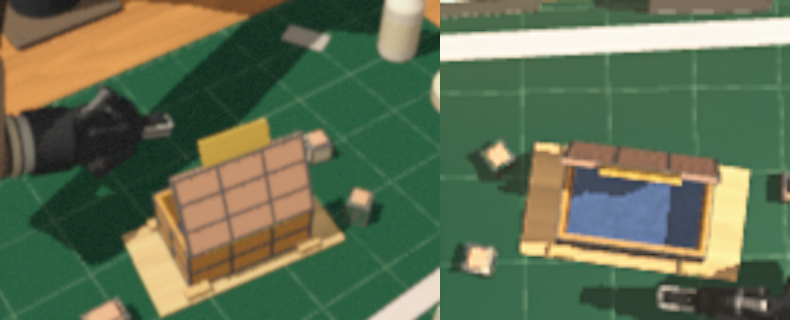

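Call:
play_rows(targets=[{"delta_pos": [0.015, 0.002, 0.002], "delta_rot": [0, 0, 0], "claw": 0}, {"delta_pos": [0.03, 0.003, 0.004], "delta_rot": [0, 0, 0], "claw": 0}, {"delta_pos": [0.045, 0.004, 0.006], "delta_rot": [0, 0, 0], "claw": 0}, {"delta_pos": [0.06, 0.005, 0.008], "delta_rot": [0, 0, 0], "claw": 0}, {"delta_pos": [0.068, 0.005, 0.008], "delta_rot": [0, 0, 0], "claw": 0}, {"delta_pos": [0.068, 0.005, 0.008], "delta_rot": [0, 0, 0], "claw": 0}])

```text
time: 8.38
eef_pos: [0.5512, -0.063, 0.1429]
tcp_rot: [0.471, 0.527, 0.389, 0.59]
contact_force: [0.1, -0.5, 0.2]
opening: 0.001
```

Run:
```python
from h import *
print(cask(),ctrl.get_state()["contact_force"].round(2));lipang("5")
```

```text
[-38.42328603 -39.15589783 142.93298807] [ 0.13 -0.52  0.17]
lip px [320.3 175.7] [320 175   2   2   3] theta [np.float64(1.03), np.float64(1.02), np.float64(1.03)] resid 0.02
```

Lid at about 1.03 rad and falling, finger waiting at the 0.85 position. Hold and let it land.

Call:
play_rows(targets=[{"delta_pos": [0, 0, 0], "delta_rot": [0, 0, 0], "claw": 0}, {"delta_pos": [0, 0, 0], "delta_rot": [0, 0, 0], "claw": 0}, {"delta_pos": [0, 0, 0], "delta_rot": [0, 0, 0], "claw": 0}, {"delta_pos": [0, 0, 0], "delta_rot": [0, 0, 0], "claw": 0}, {"delta_pos": [0, 0, 0], "delta_rot": [0, 0, 0], "claw": 0}, {"delta_pos": [0, 0, 0], "delta_rot": [0, 0, 0], "claw": 0}, {"delta_pos": [0, 0, 0], "delta_rot": [0, 0, 0], "claw": 0}, {"delta_pos": [0, 0, 0], "delta_rot": [0, 0, 0], "claw": 0}, {"delta_pos": [0, 0, 0], "delta_rot": [0, 0, 0], "claw": 0}, {"delta_pos": [0, 0, 0], "delta_rot": [0, 0, 0], "claw": 0}, {"delta_pos": [0, 0, 0], "delta_rot": [0, 0, 0], "claw": 0}, {"delta_pos": [0, 0, 0], "delta_rot": [0, 0, 0], "claw": 0}, {"delta_pos": [0, 0, 0], "delta_rot": [0, 0, 0], "claw": 0}, {"delta_pos": [0, 0, 0], "delta_rot": [0, 0, 0], "claw": 0}, {"delta_pos": [0, 0, 0], "delta_rot": [0, 0, 0], "claw": 0}])

```text
time: 9.68
eef_pos: [0.5498, -0.0626, 0.1418]
tcp_rot: [0.472, 0.528, 0.389, 0.589]
contact_force: [-0.5, -0.3, -0.4]
opening: -0.005
```

Run:
```python
from h import *
print(cask(),ctrl.get_state()["contact_force"].round(2));lipang("6")
a=ctrl.read_camera("scene")[110:270,200:420];b=cv2.imread("pics/t_6.png")[110:220,255:375]
cv2.imwrite("pics/s5.png",np.hstack([cv2.resize(a,(440,320)),cv2.resize(b,(350,320))]))
```

```text
[-39.92437002 -38.90638558 141.84723902] [-0.47 -0.3  -0.35]
lip px [324.  187.7] [323 187   3   2   3] theta [np.float64(0.67), np.float64(0.68), np.float64(0.66)] resid 0.05
```

View pics/s5.png

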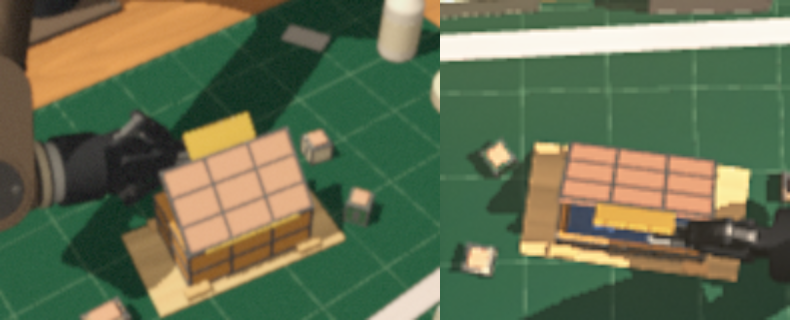

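Call:
play_rows(targets=[{"delta_pos": [0, 0, 0], "delta_rot": [0, 0, 0], "claw": 0}, {"delta_pos": [0, 0, 0], "delta_rot": [0, 0, 0], "claw": 0}, {"delta_pos": [0, 0, 0], "delta_rot": [0, 0, 0], "claw": 0}])

```text
time: 10.03
eef_pos: [0.5498, -0.0626, 0.1419]
tcp_rot: [0.472, 0.528, 0.389, 0.589]
contact_force: [-1.1, -0.9, -0.8]
opening: 0.003
```

Run:
```python
from h import *
a=ctrl.read_camera("top");cv2.imwrite("pics/t_7.png",a)
for n in("6","7"):
    print(cv2.cvtColor(cv2.imread(f"pics/t_{n}.png"),cv2.COLOR_BGR2HSV)[176:194,316].tolist())
print(ctrl.get_state()["contact_force"])
for t in(.5,.6,.7,.8,.9):
    e=[proj("top",W(50-r*np.cos(t)+n*np.sin(t),10,75+r*np.sin(t)+n*np.cos(t)))[0].round(1).tolist() for r,n in((100,6),(130,5.5),(130,.5))];print(t,e)
```

```text
[[11, 121, 237], [11, 120, 238], [11, 120, 234], [9, 103, 179], [18, 114, 148], [18, 164, 222], [19, 166, 233], [19, 167, 232], [19, 166, 232], [19, 166, 232], [20, 165, 239], [21, 159, 241], [18, 123, 174], [110, 103, 89], [110, 84, 88], [109, 93, 93], [5, 62, 116], [14, 151, 159]]
[[11, 121, 237], [11, 121, 237], [11, 119, 233], [10, 102, 177], [18, 112, 148], [18, 164, 222], [19, 168, 232], [19, 167, 231], [19, 167, 232], [19, 166, 232], [20, 165, 240], [21, 160, 242], [18, 125, 173], [110, 102, 90], [110, 80, 89], [109, 93, 93], [4, 60, 115], [14, 149, 159]]
[-0.36142631  0.18091108 -1.48070074]
0.5 [[317.7, 187.1], [316.7, 195.3], [316.6, 196.3]]
0.6 [[318.0, 184.8], [317.0, 192.5], [316.9, 193.6]]
0.7 [[318.3, 182.3], [317.4, 189.2], [317.3, 190.5]]
0.8 [[318.6, 179.5], [317.8, 185.6], [317.7, 187.0]]
0.9 [[319.0, 176.5], [318.3, 181.7], [318.1, 183.2]]
```

Call:
play_rows(targets=[{"delta_pos": [-0.0007, 0.0001, -0.0008], "delta_rot": [0, 0, 0], "claw": 0}, {"delta_pos": [-0.0015, 0.0002, -0.0017], "delta_rot": [0, 0, 0], "claw": 0}, {"delta_pos": [-0.0022, 0.0003, -0.0025], "delta_rot": [0, 0, 0], "claw": 0}, {"delta_pos": [-0.003, 0.0004, -0.0034], "delta_rot": [0, 0, 0], "claw": 0}, {"delta_pos": [-0.0037, 0.0005, -0.0042], "delta_rot": [0, 0, 0], "claw": 0}, {"delta_pos": [-0.0044, 0.0006, -0.0051], "delta_rot": [0, 0, 0], "claw": 0}, {"delta_pos": [-0.0051, 0.0007, -0.006], "delta_rot": [0, 0, 0], "claw": 0}, {"delta_pos": [-0.0058, 0.0009, -0.0068], "delta_rot": [0, 0, 0], "claw": 0}, {"delta_pos": [-0.0065, 0.001, -0.0077], "delta_rot": [0, 0, 0], "claw": 0}, {"delta_pos": [-0.0072, 0.0011, -0.0086], "delta_rot": [0, 0, 0], "claw": 0}, {"delta_pos": [-0.0079, 0.0012, -0.0095], "delta_rot": [0, 0, 0], "claw": 0}, {"delta_pos": [-0.0085, 0.0013, -0.0104], "delta_rot": [0, 0, 0], "claw": 0}, {"delta_pos": [-0.0092, 0.0014, -0.0113], "delta_rot": [0, 0, 0], "claw": 0}, {"delta_pos": [-0.0098, 0.0015, -0.0123], "delta_rot": [0, 0, 0], "claw": 0}, {"delta_pos": [-0.0105, 0.0016, -0.0132], "delta_rot": [0, 0, 0], "claw": 0}, {"delta_pos": [-0.0111, 0.0017, -0.0142], "delta_rot": [0, 0, 0], "claw": 0}, {"delta_pos": [-0.0117, 0.0017, -0.0151], "delta_rot": [0, 0, 0], "claw": 0}, {"delta_pos": [-0.0123, 0.0018, -0.0161], "delta_rot": [0, 0, 0], "claw": 0}, {"delta_pos": [-0.0129, 0.0019, -0.017], "delta_rot": [0, 0, 0], "claw": 0}, {"delta_pos": [-0.0135, 0.002, -0.018], "delta_rot": [0, 0, 0], "claw": 0}])

```text
time: 11.75
eef_pos: [0.5363, -0.0606, 0.1238]
tcp_rot: [0.472, 0.528, 0.389, 0.589]
contact_force: [-0.8, -0.4, -0.2]
opening: -0.004
```

```bash
cat >> h.py <<'E'
def th(n):
    a=ctrl.read_camera("top");cv2.imwrite(f"pics/t_{n}.png",a);h=cv2.cvtColor(a,cv2.COLOR_BGR2HSV)
    m=cv2.inRange(h,(15,135,195),(27,255,255))[:,310:316];m[:150]=0
    T=np.linspace(0,1.1,111);v=np.array([[proj("top",W(50-r*np.cos(t)+5.5*np.sin(t),12,75+r*np.sin(t)+5.5*np.cos(t)))[0,1] for r in(103,130)] for t in T])
    for c in(1,4):
        r=np.flatnonzero(m[:,c]);g=np.split(r,np.flatnonzero(np.diff(r)>1)+1);g=max(g,key=len);lo,hi=g[0]-.5,g[-1]+.5
        print("rows",g[0],g[-1],"theta inner",T[np.argmin(abs(v[:,0]-lo))],"front",T[np.argmin(abs(v[:,1]-hi))])
    s=ctrl.get_state();print(s["time"],cask().round(1),s["contact_force"].round(2))
E
python3 - <<'E'
from h import *
th("8")
E
```

```text
rows 185 193 theta inner 0.64 front 0.56
rows 186 193 theta inner 0.6 front 0.56
11.8 [-53.8 -38.9 123.6] [-1.18 -0.32 -0.8 ]
```

Call:
play_rows(targets=[{"delta_pos": [-0.0006, 0.0001, -0.001], "delta_rot": [0, 0, 0], "claw": 0}, {"delta_pos": [-0.0012, 0.0002, -0.002], "delta_rot": [0, 0, 0], "claw": 0}, {"delta_pos": [-0.0017, 0.0002, -0.0029], "delta_rot": [0, 0, 0], "claw": 0}, {"delta_pos": [-0.0023, 0.0003, -0.0039], "delta_rot": [0, 0, 0], "claw": 0}, {"delta_pos": [-0.0028, 0.0004, -0.0049], "delta_rot": [0, 0, 0], "claw": 0}, {"delta_pos": [-0.0033, 0.0005, -0.0059], "delta_rot": [0, 0, 0], "claw": 0}, {"delta_pos": [-0.0038, 0.0006, -0.0069], "delta_rot": [0, 0, 0], "claw": 0}, {"delta_pos": [-0.0043, 0.0006, -0.0079], "delta_rot": [0, 0, 0], "claw": 0}, {"delta_pos": [-0.0048, 0.0007, -0.0089], "delta_rot": [0, 0, 0], "claw": 0}, {"delta_pos": [-0.0053, 0.0008, -0.0099], "delta_rot": [0, 0, 0], "claw": 0}, {"delta_pos": [-0.0058, 0.0009, -0.0109], "delta_rot": [0, 0, 0], "claw": 0}, {"delta_pos": [-0.0063, 0.0009, -0.012], "delta_rot": [0, 0, 0], "claw": 0}, {"delta_pos": [-0.0067, 0.001, -0.013], "delta_rot": [0, 0, 0], "claw": 0}, {"delta_pos": [-0.0072, 0.0011, -0.014], "delta_rot": [0, 0, 0], "claw": 0}, {"delta_pos": [-0.0077, 0.0011, -0.0151], "delta_rot": [0, 0, 0], "claw": 0}, {"delta_pos": [-0.0081, 0.0012, -0.0161], "delta_rot": [0, 0, 0], "claw": 0}, {"delta_pos": [-0.0085, 0.0013, -0.0172], "delta_rot": [0, 0, 0], "claw": 0}, {"delta_pos": [-0.009, 0.0013, -0.0182], "delta_rot": [0, 0, 0], "claw": 0}, {"delta_pos": [-0.0094, 0.0014, -0.0193], "delta_rot": [0, 0, 0], "claw": 0}, {"delta_pos": [-0.0098, 0.0015, -0.0203], "delta_rot": [0, 0, 0], "claw": 0}])

```text
time: 13.47
eef_pos: [0.5262, -0.059, 0.1032]
tcp_rot: [0.472, 0.528, 0.389, 0.589]
contact_force: [-0.9, 0.2, -0.4]
opening: -0.002
```

Run:
```python
from h import *
th("9")
```

```text
rows 189 198 theta inner 0.47000000000000003 front 0.37
rows 189 198 theta inner 0.47000000000000003 front 0.37
13.5167 [-63.9 -38.8 102.9] [-0.69  0.19 -1.05]
```

Call:
play_rows(targets=[{"delta_pos": [-0.0004, 0.0001, -0.0011], "delta_rot": [0, 0, 0], "claw": 0}, {"delta_pos": [-0.0007, 0.0001, -0.0021], "delta_rot": [0, 0, 0], "claw": 0}, {"delta_pos": [-0.0011, 0.0002, -0.0032], "delta_rot": [0, 0, 0], "claw": 0}, {"delta_pos": [-0.0014, 0.0002, -0.0043], "delta_rot": [0, 0, 0], "claw": 0}, {"delta_pos": [-0.0018, 0.0003, -0.0054], "delta_rot": [0, 0, 0], "claw": 0}, {"delta_pos": [-0.0021, 0.0003, -0.0065], "delta_rot": [0, 0, 0], "claw": 0}, {"delta_pos": [-0.0024, 0.0004, -0.0075], "delta_rot": [0, 0, 0], "claw": 0}, {"delta_pos": [-0.0027, 0.0004, -0.0086], "delta_rot": [0, 0, 0], "claw": 0}, {"delta_pos": [-0.003, 0.0004, -0.0097], "delta_rot": [0, 0, 0], "claw": 0}, {"delta_pos": [-0.0033, 0.0005, -0.0108], "delta_rot": [0, 0, 0], "claw": 0}, {"delta_pos": [-0.0036, 0.0005, -0.0119], "delta_rot": [0, 0, 0], "claw": 0}, {"delta_pos": [-0.0038, 0.0006, -0.013], "delta_rot": [0, 0, 0], "claw": 0}, {"delta_pos": [-0.0041, 0.0006, -0.0141], "delta_rot": [0, 0, 0], "claw": 0}, {"delta_pos": [-0.0043, 0.0006, -0.0152], "delta_rot": [0, 0, 0], "claw": 0}, {"delta_pos": [-0.0046, 0.0007, -0.0163], "delta_rot": [0, 0, 0], "claw": 0}, {"delta_pos": [-0.0048, 0.0007, -0.0174], "delta_rot": [0, 0, 0], "claw": 0}, {"delta_pos": [-0.005, 0.0007, -0.0185], "delta_rot": [0, 0, 0], "claw": 0}, {"delta_pos": [-0.0052, 0.0008, -0.0196], "delta_rot": [0, 0, 0], "claw": 0}, {"delta_pos": [-0.0054, 0.0008, -0.0208], "delta_rot": [0, 0, 0], "claw": 0}, {"delta_pos": [-0.0056, 0.0008, -0.0218], "delta_rot": [0, 0, 0], "claw": 0}])

```text
time: 15.18
eef_pos: [0.5205, -0.0582, 0.081]
tcp_rot: [0.472, 0.528, 0.389, 0.589]
contact_force: [-1.2, -0.2, -1.5]
opening: -0.002
```

Run:
```python
from h import *
th("10")
a=ctrl.read_camera("scene")[110:270,200:420];b=cv2.imread("pics/t_10.png")[130:240,255:375]
cv2.imwrite("pics/s6.png",np.hstack([cv2.resize(a,(440,320)),cv2.resize(b,(350,320))]))
```

```text
rows 192 201 theta inner 0.31 front 0.2
rows 192 201 theta inner 0.31 front 0.2
15.2333 [-69.6 -38.9  80.8] [-1.48 -0.08 -1.73]
```

View pics/s6.png

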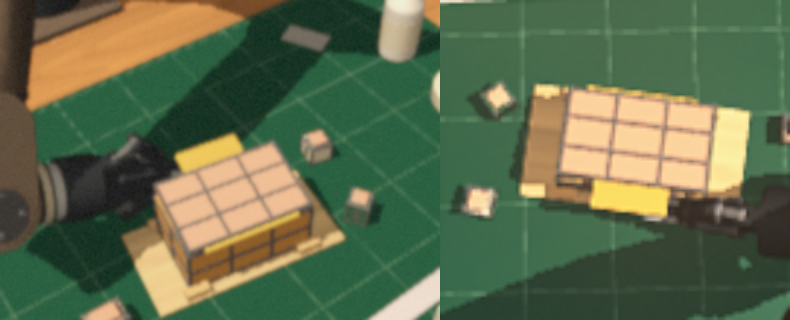

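Call:
play_rows(targets=[{"delta_pos": [0, 0, -0.0009], "delta_rot": [0, 0, 0], "claw": 0}, {"delta_pos": [0, 0, -0.0018], "delta_rot": [0, 0, 0], "claw": 0}, {"delta_pos": [-0.0005, 0, -0.0027], "delta_rot": [0, 0, 0], "claw": 0}, {"delta_pos": [-0.0005, 0, -0.0036], "delta_rot": [0, 0, 0], "claw": 0}, {"delta_pos": [-0.0005, 0, -0.0045], "delta_rot": [0, 0, 0], "claw": 0}, {"delta_pos": [-0.0005, 0, -0.0054], "delta_rot": [0, 0, 0], "claw": 0}, {"delta_pos": [-0.001, 0, -0.0063], "delta_rot": [0, 0, 0], "claw": 0}, {"delta_pos": [-0.001, 0, -0.0072], "delta_rot": [0, 0, 0], "claw": 0}, {"delta_pos": [-0.001, 0, -0.0081], "delta_rot": [0, 0, 0], "claw": 0}, {"delta_pos": [-0.001, 0, -0.009], "delta_rot": [0, 0, 0], "claw": 0}, {"delta_pos": [-0.001, 0, -0.0098], "delta_rot": [0, 0, 0], "claw": 0}, {"delta_pos": [-0.001, 0, -0.0105], "delta_rot": [0, 0, 0], "claw": 0}, {"delta_pos": [-0.001, 0, -0.0112], "delta_rot": [0, 0, 0], "claw": 0}, {"delta_pos": [-0.001, 0, -0.0119], "delta_rot": [0, 0, 0], "claw": 0}, {"delta_pos": [-0.001, 0, -0.0125], "delta_rot": [0, 0, 0], "claw": 0}, {"delta_pos": [-0.001, 0, -0.0131], "delta_rot": [0, 0, 0], "claw": 0}, {"delta_pos": [-0.001, 0, -0.0137], "delta_rot": [0, 0, 0], "claw": 0}, {"delta_pos": [-0.001, 0, -0.0143], "delta_rot": [0, 0, 0], "claw": 0}, {"delta_pos": [-0.001, 0, -0.0149], "delta_rot": [0, 0, 0], "claw": 0}, {"delta_pos": [-0.001, 0, -0.0155], "delta_rot": [0, 0, 0], "claw": 0}])

```text
time: 16.95
eef_pos: [0.5194, -0.0582, 0.0653]
tcp_rot: [0.472, 0.528, 0.389, 0.589]
contact_force: [-0.1, 0.3, -1.2]
opening: -0.001
```

Run:
```python
from h import *
th("11");print(ctrl.get_state()["wrist_torque"].round(2))
```

```text
rows 193 202 theta inner 0.24 front 0.11
rows 194 203 theta inner 0.16 front 0.0
17.0 [-70.6 -39.   65.2] [-1.56 -0.47 -1.43]
[-0.67  0.12  0.13]
```

Call:
play_rows(targets=[{"delta_pos": [0, 0, -0.0005], "delta_rot": [0, 0, 0], "claw": 0}, {"delta_pos": [0, 0, -0.001], "delta_rot": [0, 0, 0], "claw": 0}, {"delta_pos": [0, 0, -0.0015], "delta_rot": [0, 0, 0], "claw": 0}, {"delta_pos": [0, 0, -0.002], "delta_rot": [0, 0, 0], "claw": 0}, {"delta_pos": [0, 0, -0.0025], "delta_rot": [0, 0, 0], "claw": 0}, {"delta_pos": [0, 0, -0.003], "delta_rot": [0, 0, 0], "claw": 0}, {"delta_pos": [0, 0, -0.0035], "delta_rot": [0, 0, 0], "claw": 0}, {"delta_pos": [0, 0, -0.004], "delta_rot": [0, 0, 0], "claw": 0}, {"delta_pos": [0, 0, -0.0045], "delta_rot": [0, 0, 0], "claw": 0}, {"delta_pos": [0, 0, -0.005], "delta_rot": [0, 0, 0], "claw": 0}, {"delta_pos": [0, 0, -0.0055], "delta_rot": [0, 0, 0], "claw": 0}, {"delta_pos": [0, 0, -0.006], "delta_rot": [0, 0, 0], "claw": 0}, {"delta_pos": [0, 0, -0.0065], "delta_rot": [0, 0, 0], "claw": 0}, {"delta_pos": [0, 0, -0.007], "delta_rot": [0, 0, 0], "claw": 0}, {"delta_pos": [0, 0, -0.0075], "delta_rot": [0, 0, 0], "claw": 0}, {"delta_pos": [0, 0, -0.008], "delta_rot": [0, 0, 0], "claw": 0}, {"delta_pos": [0, 0, -0.0085], "delta_rot": [0, 0, 0], "claw": 0}, {"delta_pos": [0, 0, -0.009], "delta_rot": [0, 0, 0], "claw": 0}, {"delta_pos": [0, 0, -0.0095], "delta_rot": [0, 0, 0], "claw": 0}, {"delta_pos": [0, 0, -0.01], "delta_rot": [0, 0, 0], "claw": 0}])

```text
time: 18.67
eef_pos: [0.5194, -0.0581, 0.0551]
tcp_rot: [0.472, 0.528, 0.389, 0.589]
contact_force: [0.3, 1.1, -0.6]
opening: -0.001
```

Run:
```python
from h import *
th("12");print(ctrl.get_state()["wrist_torque"].round(2))
h=cv2.imread("pics/t_11.png")[200:207,313],cv2.imread("pics/t_12.png")[200:207,313];print(h)
a=ctrl.read_camera("scene")[110:270,200:420];b=cv2.imread("pics/t_12.png")[130:240,255:375]
cv2.imwrite("pics/s7.png",np.hstack([cv2.resize(a,(440,320)),cv2.resize(b,(350,320))]))
```

```text
rows 193 202 theta inner 0.24 front 0.11
rows 194 203 theta inner 0.16 front 0.0
18.7167 [-70.7 -39.   55. ] [-0.01 -0.03  0.02]
[-0.44  0.11  0.03]
(array([[105, 229, 251],
       [105, 231, 253],
       [ 99, 221, 253],
       [ 75, 152, 190],
       [ 53,  66,  50],
       [ 54,  71,  59],
       [ 74, 100,  73]], dtype=uint8), array([[106, 229, 251],
       [106, 230, 252],
       [109, 233, 255],
       [ 91, 185, 226],
       [ 53,  65,  49],
       [ 65,  87,  63],
       [ 84, 116,  79]], dtype=uint8))
```

View pics/s7.png

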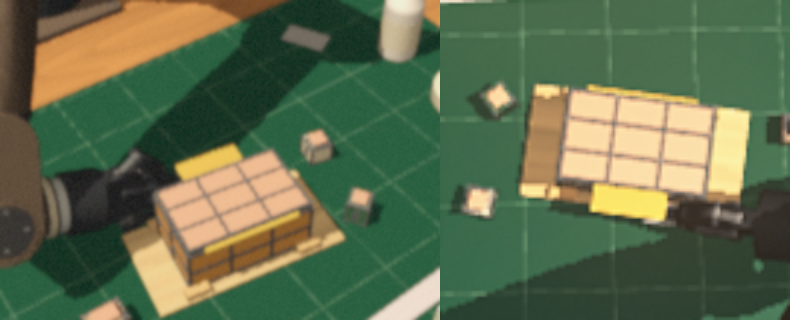

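Call:
play_rows(targets=[{"delta_pos": [0, 0, -0.0006], "delta_rot": [0, 0, 0], "claw": 0}, {"delta_pos": [0, 0, -0.0012], "delta_rot": [0, 0, 0], "claw": 0}, {"delta_pos": [0, 0, -0.0018], "delta_rot": [0, 0, 0], "claw": 0}, {"delta_pos": [0, 0, -0.0024], "delta_rot": [0, 0, 0], "claw": 0}, {"delta_pos": [0, 0, -0.003], "delta_rot": [0, 0, 0], "claw": 0}, {"delta_pos": [0, 0, -0.0036], "delta_rot": [0, 0, 0], "claw": 0}, {"delta_pos": [0, 0, -0.0042], "delta_rot": [0, 0, 0], "claw": 0}, {"delta_pos": [0, 0, -0.0048], "delta_rot": [0, 0, 0], "claw": 0}, {"delta_pos": [0, 0, -0.0054], "delta_rot": [0, 0, 0], "claw": 0}, {"delta_pos": [0, 0, -0.006], "delta_rot": [0, 0, 0], "claw": 0}])

```text
time: 19.6
eef_pos: [0.5193, -0.0582, 0.0499]
tcp_rot: [0.472, 0.528, 0.39, 0.589]
contact_force: [-2.3, -0.4, 7.4]
opening: 0.002
```

Run:
```python
from h import *
th("13");print(ctrl.get_state()["wrist_torque"].round(2),cv2.imread("pics/t_13.png")[200:207,313].tolist())
```

```text
rows 193 202 theta inner 0.24 front 0.11
rows 194 203 theta inner 0.16 front 0.0
19.65 [-70.7 -39.1  49.9] [-1.84 -0.72  4.59]
[-0.16  0.15  0.07] [[105, 230, 251], [106, 231, 252], [109, 233, 255], [90, 184, 226], [52, 63, 48], [74, 100, 71], [93, 127, 87]]
```

Call:
play_rows(targets=[{"delta_pos": [-0.001, 0, 0.002], "delta_rot": [0, 0, 0], "claw": 0}, {"delta_pos": [-0.004, 0.001, 0.002], "delta_rot": [0, 0, 0], "claw": 0}, {"delta_pos": [-0.008, 0.001, 0.002], "delta_rot": [0, 0, 0], "claw": 0}, {"delta_pos": [-0.013, 0.002, 0.002], "delta_rot": [0, 0, 0], "claw": 0}, {"delta_pos": [-0.02, 0.003, 0.002], "delta_rot": [0, 0, 0], "claw": 0}, {"delta_pos": [-0.028, 0.004, 0.003], "delta_rot": [0, 0, 0], "claw": 0}, {"delta_pos": [-0.036, 0.005, 0.004], "delta_rot": [0, 0, 0], "claw": 0}, {"delta_pos": [-0.044, 0.006, 0.006], "delta_rot": [0, 0, 0], "claw": 0}, {"delta_pos": [-0.05, 0.007, 0.01], "delta_rot": [0, 0, 0], "claw": 0}, {"delta_pos": [-0.05, 0.007, 0.015], "delta_rot": [0, 0, 0], "claw": 0}])

```text
time: 20.48
eef_pos: [0.4679, -0.0506, 0.065]
tcp_rot: [0.473, 0.528, 0.389, 0.588]
contact_force: [-0.1, 0.2, -0.3]
opening: -0.0
```

Run:
```python
from h import *
th("14");print(ctrl.get_state()["qpos"].round(2),cv2.imread("pics/t_14.png")[200:207,313].tolist())
```

```text
rows 193 202 theta inner 0.24 front 0.11
rows 194 203 theta inner 0.16 front 0.0
20.5333 [-121.4  -39.7   66.1] [ 0.25 -0.58  0.64]
[-0.74  0.53  2.07  0.93  1.64 -2.69] [[106, 230, 251], [106, 231, 252], [109, 233, 255], [91, 185, 226], [52, 63, 48], [73, 99, 71], [93, 126, 87]]
```

Clear and force-free. Raise straight up, then check the scene.

Call:
play_rows(targets=[{"delta_pos": [-0.005, 0, 0.02], "delta_rot": [0, 0, 0], "claw": 0}, {"delta_pos": [-0.005, 0, 0.045], "delta_rot": [0, 0, 0], "claw": 0}, {"delta_pos": [-0.005, 0, 0.075], "delta_rot": [0, 0, 0], "claw": 0}, {"delta_pos": [-0.005, 0, 0.105], "delta_rot": [0, 0, 0], "claw": 0}, {"delta_pos": [-0.005, 0, 0.135], "delta_rot": [0, 0, 0], "claw": 0}, {"delta_pos": [-0.005, 0, 0.15], "delta_rot": [0, 0, 0], "claw": 0}, {"delta_pos": [-0.005, 0, 0.15], "delta_rot": [0, 0, 0], "claw": 0}, {"delta_pos": [-0.005, 0, 0.15], "delta_rot": [0, 0, 0], "claw": 0}, {"delta_pos": [-0.005, 0, 0.15], "delta_rot": [0, 0, 0], "claw": 0}])

```text
time: 21.28
eef_pos: [0.4638, -0.051, 0.2153]
tcp_rot: [0.473, 0.528, 0.389, 0.588]
contact_force: [-0.6, -0.7, -0.5]
opening: 0.002
```

Run:
```python
from h import *
th("15")
a=ctrl.read_camera("scene")
cv2.imwrite("pics/s8.png",np.vstack([cv2.resize(a[90:320,90:480],(680,400)),cv2.resize(cv2.imread("pics/t_15.png")[120:260,160:480],(680,198*1))]))
```

```text
rows 193 202 theta inner 0.24 front 0.11
rows 194 203 theta inner 0.16 front 0.0
21.3333 [-126.9  -40.   214.9] [ 0.57 -0.42 -0.11]
```

View pics/s8.png

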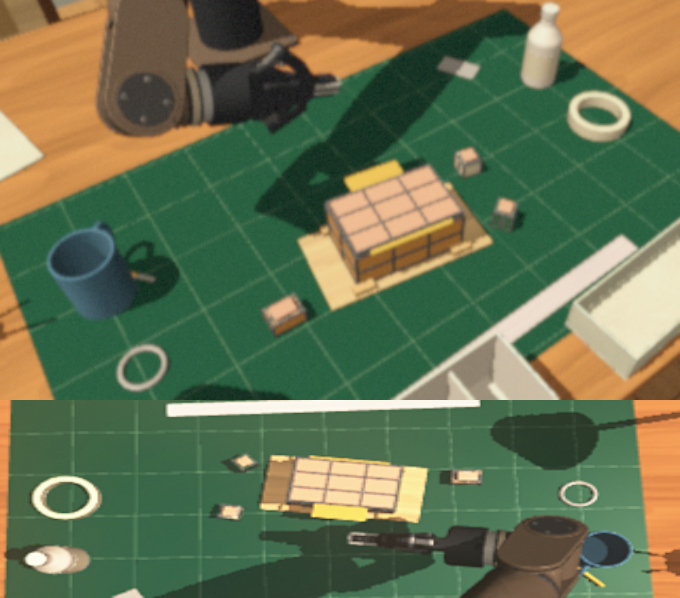

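Run:
```python
from h import *
a=cv2.imread("pics/scene0.png");b=ctrl.read_camera("scene")
for n,(u,v,w) in dict(hA=(358,183,12),hC=(380,213,12),hB=(253,271,16),ring=(172,301,18),mug=(145,247,32),flux=(400,120,22),tape=(433,157,22)).items():
    t=a[v-w:v+w,u-w:u+w];r=cv2.matchTemplate(b[v-w-8:v+w+8,u-w-8:u+w+8],t,5);_,s,_,p=cv2.minMaxLoc(r);print(n,p[0]-8,p[1]-8,round(s,3))
print(ctrl.sign_off())
```

```text
hA 0 0 0.967
hC 0 0 0.996
hB 0 0 0.998
ring 0 0 0.997
mug 0 0 0.985
flux 0 0 0.969
tape 0 0 0.999
the job is handed in; nothing more can be done
None
```

The lid is shut and the job is handed in, at about 21 s of the 51 s allowed. I tipped the lid past upright from behind with the closed fingertips. I then crossed over it and caught it on the outside of the fingers, where it stopped at about 0.75 rad. From there I lowered it under the lip at about 0.1 rad/s until it was shut, then drew the fingers out and raised them clear.

**Last checks:**
- **Lid:** In the images the lid stayed still while the fingers dropped another 5 mm below it and withdrew. It looks flat on the rim. My angle estimate from the lip pixels is too coarse near zero to confirm this: it read 0.0 to 0.24 rad on the same frame. I relied on the lid not moving and on the load on the fingers disappearing.
- **Other objects:** All seven bystanders showed no pixel shift against the first picture.
- **Robot:** It is touching nothing, and the force reading is at noise level.

**One contact:** At the lowest point, after the lid was already shut, the upward force on the gripper reached about 7 N. I took it to be the underside of the gripper touching the board or bench, and I backed off at once.

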